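# Find the free flap of the desk cable box

### The job

Press the robot-side half of the flaps on top of the wooden cable box, one after another, until you find the one that rocks under your fingertip; then push that flap wide open, as far as it goes, and leave it standing open with the others shut. Only push with the fingers: do not pinch or pry the flaps, do not force those that will not give, and leave the things lying around where they are.

Things in the scene. Friction and masses are not known exactly. Their poses are not given: they have to be found in the camera images.
- box: wooden cable box fixed to the desk, 148 (x) x 444 (y) x 85 mm high; origin: centre of its underside; x points away from the robot, y along its length to the robot's left. On top, flush with the rim, four identical flaps in a row, centred at x = 0, y = +129 (a), +43 (b), -43 (c), -129 mm (d), 12 mm dividers between. Beyond them 54 mm wide solid end tops. Bays under the flaps are 77 mm deep.
- flap_a (a joint): tilt of flap a (rad) about a pivot along box y under its middle, 82 mm up. 0 = shut, flush; positive = robot-side half down, far half up. Three flaps, other ones each time, rest on a hidden brick and cannot move (under 0.03 of play); the free one turns from -0.05 to a stop at 0.85, has no spring and stays where left; about 1.5 N on its pad turns it.
- flap_a_pad (a point): dark dot on the top of flap a, in its robot-side half, 42 mm from the pivot line and 18 mm from the robot-side edge; moves with the flap. A flap is 120 (x) x 72 (y) mm, 8 mm thick. Closed fingertips (about 22 mm wide) pushed straight down here to about 40 mm below the box top open the free flap to its stop; nothing else is in the way there.
- flap_b (a joint): tilt of flap b (rad) about a pivot along box y under its middle, 82 mm up. 0 = shut, flush; positive = robot-side half down, far half up. Three flaps, other ones each time, rest on a hidden brick and cannot move (under 0.03 of play); the free one turns from -0.05 to a stop at 0.85, has no spring and stays where left; about 1.5 N on its pad turns it.
- flap_b_pad (a point): dark dot on the top of flap b, in its robot-side half, 42 mm from the pivot line and 18 mm from the robot-side edge; moves with the flap. A flap is 120 (x) x 72 (y) mm, 8 mm thick. Closed fingertips (about 22 mm wide) pushed straight down here to about 40 mm below the box top open the free flap to its stop; nothing else is in the way there.
- flap_c (a joint): tilt of flap c (rad) about a pivot along box y under its middle, 82 mm up. 0 = shut, flush; positive = robot-side half down, far half up. Three flaps, other ones each time, rest on a hidden brick and cannot move (under 0.03 of play); the free one turns from -0.05 to a stop at 0.85, has no spring and stays where left; about 1.5 N on its pad turns it.
- flap_c_pad (a point): dark dot on the top of flap c, in its robot-side half, 42 mm from the pivot line and 18 mm from the robot-side edge; moves with the flap. A flap is 120 (x) x 72 (y) mm, 8 mm thick. Closed fingertips (about 22 mm wide) pushed straight down here to about 40 mm below the box top open the free flap to its stop; nothing else is in the way there.
- flap_d (a joint): tilt of flap d (rad) about a pivot along box y under its middle, 82 mm up. 0 = shut, flush; positive = robot-side half down, far half up. Three flaps, other ones each time, rest on a hidden brick and cannot move (under 0.03 of play); the free one turns from -0.05 to a stop at 0.85, has no spring and stays where left; about 1.5 N on its pad turns it.
- flap_d_pad (a point): dark dot on the top of flap d, in its robot-side half, 42 mm from the pivot line and 18 mm from the robot-side edge; moves with the flap. A flap is 120 (x) x 72 (y) mm, 8 mm thick. Closed fingertips (about 22 mm wide) pushed straight down here to about 40 mm below the box top open the free flap to its stop; nothing else is in the way there.
- tape: roll of clear drafting tape lying flat on the box's left end top, 44 mm across, 18 mm high; origin at the centre of its underside. Loose bystander.
- eraser: dark eraser on the box's right end top, 45 x 22 x 12 mm high; origin at the centre of its underside. Loose bystander.
- phone: black phone lying left of the box, 150 x 72 x 8 mm; origin at the centre of its underside. Loose bystander.
- cup: closed paper coffee cup standing beyond the box to the left, 82 mm across at the lid, 108 mm high; origin at the centre of its underside. Loose bystander.
- ruler: aluminium ruler lying beyond the box, 30 x 150 x 4 mm; origin at the centre of its underside. Loose bystander.
- notes: pad of paper notes right of the box, 76 x 76 x 15 mm; origin at the centre of its underside. Loose bystander.
- mouse: white computer mouse beyond the box to the right, 105 x 60 x 31 mm, its length along the box; origin at the centre of its underside. Loose bystander.

How it is judged:
By the outcome, as a careful person would: the job done as asked, in the order asked, and still so for the second after the job is handed in, with the robot touching nothing.
It also fails if it takes over 45 s, if anything falls off the work surface, if the arm or the gripper's body presses on something with over 40 N, if the wrist force passes 120 N, or if a joint passes its speed limit or range.

### The arm

A 6-joint arm with a two-finger parallel gripper is mounted at the origin on the work surface. World frame = base frame: x ahead of the robot, y to its left, z up, the work surface at z = 0. Lengths are in m, angles in rad, forces in N, time in s.
With the tool pointing down it reaches from about 0.325 to 0.9 m from the base axis. Payload 6.1 kg.
Tool frame: the origin (TCP) lies at the very end of the fingers, on their centre line; the grasp point (between the pads) lies env.pinch_z behind it (env.pinch_z is the distance from the TCP to the grasp point, in m); z points along the fingers, y is the direction in which the jaws open and shut (so a half turn about z gives the same grasp; the last joint's range is limited). The gripper opens to 85 mm and grips with 20 to 120 N. Pads are 22 mm wide; open, the fingers measure 114 mm over their backs; the gripper's body (76 mm by 85 mm) begins 54 mm behind the grasp point. The pads swing forward as they close: fully open they stand 13 mm farther back than shut.
Start: joints at [-1.385, 0.22, 1.526, -0, 1.395, -0.126], TCP at [0.192, -0.595, 0.231] pointing down, gripper open.
Joint ranges: [-2.98, 2.98], [-0.91, 2.08], [0.09, 2.57], [-1.24, 4.39], [0.2, 2.65], [-2.68, 2.68]. Speed limits (rad/s): [2.57, 2.57, 3.01, 3.14, 3.14, 3.14].

### API

Orientations are given as a unit quaternion [w, x, y, z].
In Python, from bench import env gives the robot as it stands. The module is installed in compiled form; this text tells all that it offers.
- The arm moves only by the tool apply_moves, never from a script. Its argument "plan" is a list of rows, each a list of 5 numbers: the finger opening in mm, from 0 to 85.4, then the shift along the world's x, y, z in mm, then the turn about the world's z in rad. In form: [[claw, tx, ty, tz, turn], ...]. A call has exactly 8 rows; each row is the pose to reach, as a shift and turn from the pose commanded when the call began; what a row does not reach only later rows make up. A row lasts 1/12 s, in which the tool goes at most 41.7 mm and 7.16 degrees, less where a joint would pass 70% of its speed; a pose out of reach is approached as far as the arm can. A call with a gripper value outside its range is refused whole. The fingers move at their own pace and stop on an object; "grip_force" is the grip in N (left out, the last holds). Time passes only in rows, so rows that repeat a pose let the fingers close, or fill a call up. It gives the time, the measured TCP pose, the force and the opening at its end, in the units of the state.
- env.observe(): the state, without advancing time (a new reading comes with each control period).
- env.capture(name): name is "scene" or "top"; returns the picture (400x640x3 uint8, red, green, blue); there is no depth.
- env.camera_params(name): a dict with "camera_matrix" (3x3 intrinsics, pixels), "cam_to_world" (4x4, takes a point from camera to world coordinates). Camera axes: x right, y up, looking along -z (the intrinsics and any distortion apply to the point x, -y, -z); pixel columns grow to the right and rows downward; lengths in m; the calibration is good to about 2 mm. A picture is of the moment at which its call begins. camera_params takes no time and is no camera call.
- env.close_job(): hands the job in, once; it reports no verdict.
The state is a dict: "time_s": time; "joint_positions": joint angles; "dq": joint speeds; "effort": joint torques, N m; "ee_pos": TCP position; "tcp_rot": TCP orientation; "force": force on the tool from outside, world axes, zero at the start; "wrist_torque": the same for the moment, N m; "grip_width": finger opening in m.
Only numpy, scipy, OpenCV 4.12 (cv2) and the standard library are available. Lean on these libraries where they do the work, as an engineer would, in place of code of your own. Each camera call takes 0.05 s, during which the arm holds its last target.

## Working session

There is one attempt and no reset: what is moved stays moved. The work goes in short steps, Python scripts to look and compute and a tool call to move; the robot and the scene stay as the last step left them, time stands still between calls to the robot, and variables do not carry over. Pictures are saved under pics/ and viewed, and the job is handed in when it is done.

Besides the shell and the picture viewer there is one more tool, called after ">>>" by a JSON object that holds its "method" and its "body". apply_moves: Moves the arm, as the interface text tells. Its arguments: {"type":"object","properties":{"plan":{"type":"array","items":{"type":"array","items":{"type":"number"}}},"grip_force":{"type":"number"}},"required":["plan"]}

```bash
mkdir -p pics; python3 - <<'E'
from bench import env
import cv2
for n in ("scene","top"):
    cv2.imwrite(f"pics/{n}0.png",env.capture(n)[:,:,::-1])
    p=env.camera_params(n); print(p["camera_matrix"],p["cam_to_world"], [k for k in p])
print(env.observe())
E
```

```text
[[475.47696641   0.         319.23848979]
 [  0.         475.47696641 200.46993293]
 [  0.           0.           1.        ]] [[-0.30922996 -0.52714036  0.79151745  1.48661039]
 [ 0.95069061 -0.19214387  0.24345039  0.30839353]
 [ 0.0237527   0.82777037  0.56056403  0.71001345]
 [ 0.          0.          0.          1.        ]] ['camera_matrix', 'cam_to_world']
[[498.87466752   0.         319.23468029]
 [  0.         498.87466752 202.34825858]
 [  0.           0.           1.        ]] [[-0.01725369  0.99366962 -0.11100901  0.46014873]
 [-0.99967428 -0.01923218 -0.01677672  0.01461769]
 [-0.01880546  0.11068339  0.99367779  1.27048676]
 [ 0.          0.          0.          1.        ]] ['camera_matrix', 'cam_to_world']
{'time_s': 0.1, 'joint_positions': array([-1.38511428e+00,  2.21160909e-01,  1.52748912e+00,  2.93843374e-05,
        1.39473580e+00, -1.26120524e-01]), 'dq': array([-0.00036338, -0.00182537, -0.00225037, -0.00095228,  0.0004528 ,
        0.00130537]), 'effort': array([ 1.33931353e-03, -4.98241854e+01, -3.90546477e+01, -1.00592613e-04,
        5.70318618e-03,  3.09204029e-05]), 'ee_pos': array([ 0.19162502, -0.59431955,  0.23030422]), 'tcp_rot': array([-8.96621826e-04,  9.87871993e-01,  1.55267899e-01, -1.22408269e-05]), 'force': array([0.38131751, 0.08857923, 0.23220934]), 'wrist_torque': array([-0.0174384 , -0.00117378,  0.02196028]), 'grip_width': 0.0853233971489742}
```

View pics/top0.png

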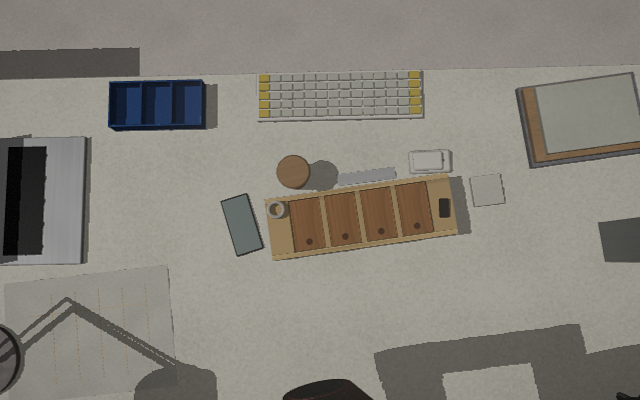

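View pics/scene0.png

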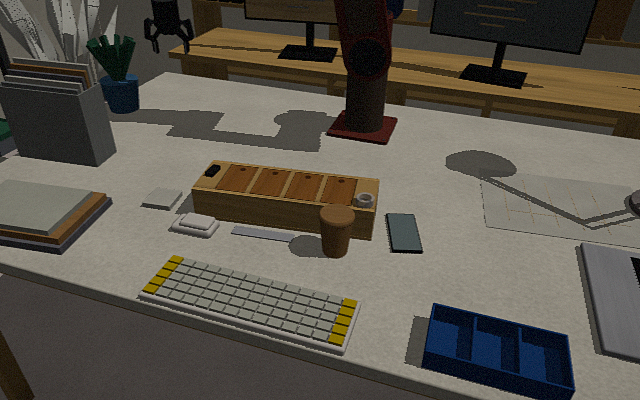

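The top view shows the box at columns 265–457. The pad dots are at about (309,241), (345,236), (381,231) and (416,226), running a to d from left to right. The tape is at (277,210) and the eraser at (444,208).

```bash
cat > h.py <<'E'
import numpy as np, cv2
from bench import env
def ray(n,uv,z):
    p=env.camera_params(n);K=p["camera_matrix"];T=p["cam_to_world"]
    d=np.linalg.inv(K)@[uv[0],uv[1],1]; d=T[:3,:3]@(d*[1,-1,-1]); o=T[:3,3]
    return o+d*(z-o[2])/d[2]
def proj(n,P):
    p=env.camera_params(n);K=p["camera_matrix"];T=p["cam_to_world"]
    c=T[:3,:3].T@(np.array(P)-T[:3,3]); q=K@(c*[1,-1,-1]); return q[:2]/q[2]
E
python3 - <<'E'
from h import *
for n,g in (("top",[(309,241),(345,236),(381,231),(416,226)]),("scene",None)):
    im=cv2.imread(f"pics/{n}0.png"); gray=cv2.cvtColor(im,cv2.COLOR_BGR2GRAY).astype(float)
    if g is None: g=[proj(n,P) for P in Ps]
    Ps=[]
    for u,v in g:
        u0,v0=int(round(u)),int(round(v)); w=gray[v0-6:v0+7,u0-6:u0+7]
        m=np.clip(np.median(w)-12-w,0,None); ys,xs=np.mgrid[v0-6:v0+7,u0-6:u0+7]
        c=((m*xs).sum()/m.sum(),(m*ys).sum()/m.sum()); P=ray(n,c,.085); Ps.append(P); print(n,np.round(c,1),np.round(P*1000,1))
    Q=np.array(Ps); d=Q[0]-Q[3]; print("yaw",np.arctan2(-d[0],d[1]),np.linalg.norm(d))
    if n=="top": Ps=Ps
im=cv2.imread("pics/top0.png"); cv2.imwrite("pics/crop.png",cv2.resize(im[140:280,210:520],None,fx=2.5,fy=2.5,interpolation=cv2.INTER_CUBIC))
E
```

```text
top [309.1 241.2] [500.4  60.3  85. ]
top [344.9 235.9] [511.3 -24.8  85. ]
top [380.8 230.6] [ 522.3 -110.2   85. ]
top [416.6 225.4] [ 533.2 -195.3   85. ]
yaw 0.12751597009265184 0.2576396072314459
scene [341. 180.] [498.  60.  85.]
scene [307.4 176.1] [509.5 -25.5  85. ]
scene [274.5 172.1] [ 520.3 -110.7   85. ]
scene [242.1 168. ] [ 530.1 -197.    85. ]
yaw 0.12403063469068952 0.25899886258757765
```

View pics/crop.png

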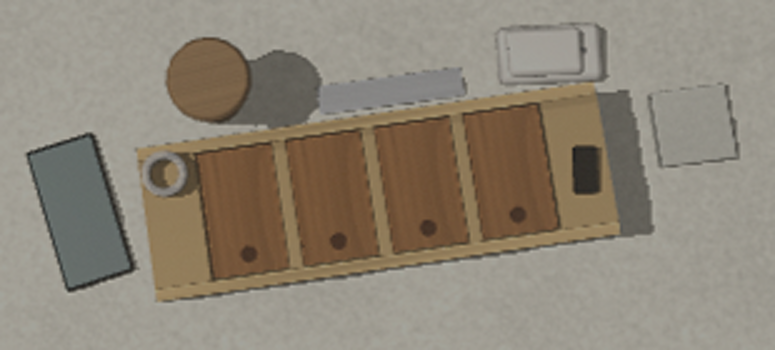

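>>> {"method": "apply_moves", "body": {"plan": [[0,26,30,0,-0.1],[0,52,61,0,-0.185],[0,78,92,0,-0.185],[0,104,122,0,-0.185],[0,130,153,0,-0.185],[0,156,183,0,-0.185],[0,182,214,0,-0.185],[0,208,244,0,-0.185]], "grip_force": 40}}

```text
time_s: 0.77
ee_pos: [0.4004, -0.3489, 0.231]
tcp_rot: [-0.0, 0.998, 0.063, -0.0]
force: [0.3, -0.9, -0.7]
grip_width: 0.0003
```

>>> {"method": "apply_moves", "body": {"plan": [[0,26,30,0,0],[0,52,61,0,0],[0,78,92,0,0],[0,104,122,-5,0],[0,132,154,-25,0],[0,132,154,-60,0],[0,132,154,-90,0],[0,132,154,-110,0]]}}

```text
time_s: 1.43
ee_pos: [0.5304, -0.1946, 0.1175]
tcp_rot: [-0.001, 0.998, 0.065, -0.002]
force: [-0.0, 0.2, -0.7]
grip_width: -0.0
```

>>> {"method": "apply_moves", "body": {"plan": [[0,0,0,0,0],[0,0,0,-8,0],[0,0,0,-16,0],[0,0,0,-24,0],[0,0,0,-28,0],[0,0,0,-30,0],[0,0,0,-30,0],[0,0,0,-30,0]]}}

```text
time_s: 2.1
ee_pos: [0.532, -0.1971, 0.0918]
tcp_rot: [0.0, 0.998, 0.063, 0.0]
force: [0.1, 0.1, -0.7]
grip_width: 0.0001
```

```bash
python3 - <<'E'
from h import *
for n in("top","scene"):
    cv2.imwrite(f"pics/{n}1.png",env.capture(n)[:,:,::-1])
a=cv2.imread("pics/top1.png")[140:280,240:500];b=cv2.imread("pics/scene1.png")[110:250,180:440]
cv2.imwrite("pics/c1.png",cv2.resize(np.vstack([a,b]),None,fx=2.1,fy=2.1))
o=env.observe();print(o["ee_pos"],o["force"])
E
```

```text
[ 0.53211783 -0.19711114  0.0919203 ] [-0.36055071 -0.27392837 -0.17218403]
```

View pics/c1.png

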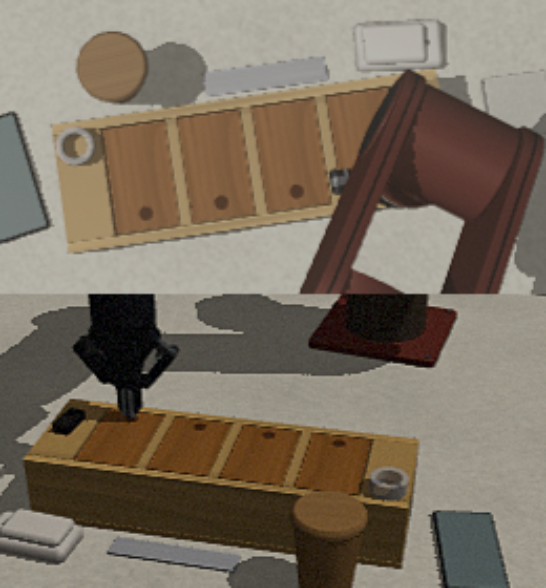

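The scene view shows the fingertips above flap d's dot, at about (242,168) in full-frame pixels. I'll press gently.

>>> {"method": "apply_moves", "body": {"plan": [[0,0,0,-4,0],[0,0,0,-5,0],[0,0,0,-6,0],[0,0,0,-7,0],[0,0,0,-7.5,0],[0,0,0,-8,0],[0,0,0,-8,0],[0,0,0,-8,0]]}}

```text
time_s: 2.87
ee_pos: [0.5316, -0.1968, 0.0846]
tcp_rot: [-0.0, 0.998, 0.063, -0.0]
force: [-5.2, 2.0, 9.8]
grip_width: 0.0002
```

Flap d holds with 10 N on it, so it's blocked. Next is c.

>>> {"method": "apply_moves", "body": {"plan": [[0,0,0,10,0],[0,0,0,25,0],[0,-3,25,27,0],[0,-7,55,27,0],[0,-10.5,85.5,27,0],[0,-10.5,85.5,20,0],[0,-10.5,85.5,10,0],[0,-10.5,85.5,8,0]]}}

```text
time_s: 3.53
ee_pos: [0.5205, -0.1113, 0.0898]
tcp_rot: [-0.0, 0.998, 0.064, -0.001]
force: [-0.0, 0.2, 0.5]
grip_width: -0.0003
```

>>> {"method": "apply_moves", "body": {"plan": [[0,0,0,-3,0],[0,0,0,-5,0],[0,0,0,-6,0],[0,0,0,-7,0],[0,0,0,-7.5,0],[0,0,0,-8,0],[0,0,0,-8,0],[0,0,0,-8,0]]}}

```text
time_s: 4.2
ee_pos: [0.5212, -0.1122, 0.0846]
tcp_rot: [0.0, 0.998, 0.063, -0.0]
force: [-4.9, 0.6, 9.4]
grip_width: 0.0003
```

Flap c is blocked too. Next is b.

>>> {"method": "apply_moves", "body": {"plan": [[0,0,0,10,0],[0,0,0,25,0],[0,-3,25,27,0],[0,-7,55,27,0],[0,-10.5,86,27,0],[0,-10.5,86,20,0],[0,-10.5,86,10,0],[0,-10.5,86,8,0]]}}

```text
time_s: 4.87
ee_pos: [0.5101, -0.0255, 0.0899]
tcp_rot: [-0.0, 0.998, 0.064, -0.001]
force: [0.2, -0.3, -0.3]
grip_width: -0.0001
```

>>> {"method": "apply_moves", "body": {"plan": [[0,0,0,-3,0],[0,0,0,-5,0],[0,0,0,-6,0],[0,0,0,-7,0],[0,0,0,-7.5,0],[0,0,0,-8,0],[0,0,0,-8,0],[0,0,0,-8,0]]}}

```text
time_s: 5.53
ee_pos: [0.5108, -0.0262, 0.0846]
tcp_rot: [0.0, 0.998, 0.063, -0.0]
force: [-6.5, -2.0, 10.1]
grip_width: 0.0002
```

>>> {"method": "apply_moves", "body": {"plan": [[0,0,0,10,0],[0,0,0,25,0],[0,-3,25,27,0],[0,-7,55,27,0],[0,-10.5,85.5,27,0],[0,-10.5,85.5,20,0],[0,-10.5,85.5,10,0],[0,-10.5,85.5,8,0]]}}

```text
time_s: 6.2
ee_pos: [0.4994, 0.0598, 0.0898]
tcp_rot: [0.0, 0.998, 0.064, -0.001]
force: [-0.0, -0.7, -0.0]
grip_width: -0.0002
```

>>> {"method": "apply_moves", "body": {"plan": [[0,0,0,-3,0],[0,0,0,-5,0],[0,0,0,-6,0],[0,0,0,-7,0],[0,0,0,-7.5,0],[0,0,0,-8,0],[0,0,0,-8,0],[0,0,0,-8,0]]}}

```text
time_s: 6.87
ee_pos: [0.5005, 0.0601, 0.0835]
tcp_rot: [-0.0, 0.998, 0.063, 0.0]
force: [-1.2, -0.5, 1.3]
grip_width: 0.0
```

Flap a gives, with 1.3 N on it and the tip already at 83.5 mm. I'll push it open in stages and watch the force.

>>> {"method": "apply_moves", "body": {"plan": [[0,0,0,-4,0],[0,0,0,-8,0],[0,0,0,-12,0],[0,0,0,-16,0],[0,0,0,-20,0],[0,0,0,-23,0],[0,0,0,-25,0],[0,0,0,-26,0]]}}

```text
time_s: 7.53
ee_pos: [0.4996, 0.0602, 0.0566]
tcp_rot: [-0.0, 0.998, 0.063, -0.001]
force: [-1.0, -0.4, 1.7]
grip_width: 0.0
```

>>> {"method": "apply_moves", "body": {"plan": [[0,0,0,-1,0],[0,0,0,-2,0],[0,0,0,-3,0],[0,0,0,-4,0],[0,0,0,-5,0],[0,0,0,-6,0],[0,0,0,-6,0],[0,0,0,-6,0]]}}

```text
time_s: 8.2
ee_pos: [0.5, 0.0601, 0.051]
tcp_rot: [-0.0, 0.998, 0.063, -0.0]
force: [0.6, -0.6, -1.2]
grip_width: -0.0002
```

>>> {"method": "apply_moves", "body": {"plan": [[0,0,0,-1,0],[0,0,0,-2,0],[0,0,0,-3,0],[0,0,0,-4,0],[0,0,0,-5,0],[0,0,0,-5,0],[0,0,0,-5,0],[0,0,0,-5,0]]}}

```text
time_s: 8.87
ee_pos: [0.5007, 0.0601, 0.0492]
tcp_rot: [0.0, 0.998, 0.064, 0.0]
force: [-13.6, 0.5, 26.0]
grip_width: -0.0002
```

```bash
python3 - <<'E'
from h import *
cv2.imwrite("pics/scene2.png",env.capture("scene")[:,:,::-1])
b=cv2.imread("pics/scene2.png")[110:270,240:440]
cv2.imwrite("pics/c2.png",cv2.resize(b,None,fx=3.5,fy=3.5))
o=env.observe();print(o["ee_pos"],o["force"])
E
```

```text
[0.50073433 0.06015951 0.04921088] [-12.24744191   0.31832599  26.34108794]
```

View pics/c2.png

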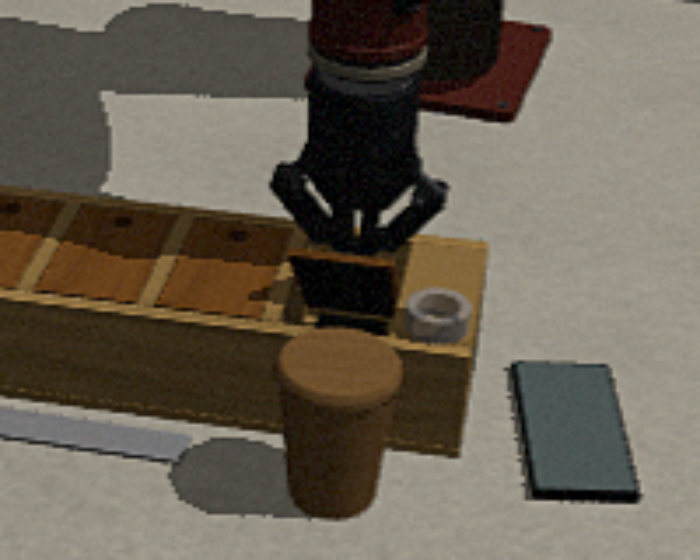

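The force jumped to 26 N at z = 49 mm, where I'd worked out the stop to be. The picture shows flap a standing up at about (340,185). I'll withdraw straight up.

>>> {"method": "apply_moves", "body": {"plan": [[0,0,0,4,0],[0,-1,0,10,0],[0,-2,0,25,0],[0,-2,0,50,0],[0,-2,0,85,0],[0,-2,0,120,0],[0,-2,0,155,0],[0,-10,-10,185,0]]}}

```text
time_s: 9.58
ee_pos: [0.4911, 0.051, 0.2339]
tcp_rot: [-0.0, 0.998, 0.064, 0.001]
force: [0.2, -0.6, 0.1]
grip_width: 0.0002
```

>>> {"method": "apply_moves", "body": {"plan": [[0,-10,-38,0,0],[0,-20,-76,0,0],[0,-30,-114,0,0],[0,-40,-152,0,0],[0,-50,-190,0,0],[0,-60,-228,0,0],[0,-70,-266,0,0],[0,-80,-304,0,0]]}}

```text
time_s: 10.25
ee_pos: [0.4092, -0.2555, 0.2313]
tcp_rot: [0.0, 0.998, 0.063, 0.0]
force: [0.2, -0.0, -0.3]
grip_width: -0.0
```

>>> {"method": "apply_moves", "body": {"plan": [[0,-10,-38,0,0],[0,-20,-76,0,0],[0,-30,-114,0,0],[0,-40,-152,0,0],[0,-45,-170,0,0],[0,-45,-170,0,0],[0,-45,-170,0,0],[0,-45,-170,0,0]]}}

```text
time_s: 10.92
ee_pos: [0.3652, -0.423, 0.2308]
tcp_rot: [-0.001, 0.998, 0.063, -0.0]
force: [0.1, 0.3, -0.3]
grip_width: 0.0001
```

```bash
python3 - <<'E'
from h import *
for n in("top","scene"):
    cv2.imwrite(f"pics/{n}3.png",env.capture(n)[:,:,::-1])
a=cv2.imread("pics/top3.png")[140:280,210:510];b=cv2.imread("pics/scene3.png")[140:280,140:440]
cv2.imwrite("pics/c3.png",cv2.resize(np.vstack([a,b]),None,fx=2.1,fy=2.1))
o=env.observe();print(o["time_s"],o["ee_pos"],o["force"])
# predicted far-edge corners of flap a for several tilts
pad=np.array([.5004,.0603,0]);ex=np.array([np.cos(.127),np.sin(.127),0]);ey=np.array([-ex[1],ex[0],0]);piv=pad+.042*ex+[0,0,.082]
for t in(0,.7,.78,.85):
    print(t,[[np.round(proj(n,piv+s*.036*ey+ex*(.06*np.cos(t)-.003*np.sin(t))+np.array([0,0,.06*np.sin(t)+.003*np.cos(t)])),1).tolist() for s in(1,-1)] for n in("top","scene")])
E
```

```text
11.0167 [ 0.36569587 -0.42261247  0.23119802] [ 0.74454228 -0.47758128  0.23911192]
0 [[[288.2, 201.1], [317.9, 196.7]], [[349.7, 204.8], [319.2, 201.0]]]
0.7 [[[287.8, 206.1], [318.6, 201.6]], [[351.6, 187.4], [320.9, 183.7]]]
0.78 [[[287.9, 207.4], [318.8, 202.8]], [[351.9, 185.4], [321.2, 181.7]]]
0.85 [[[288.0, 208.6], [318.9, 204.1]], [[352.1, 183.7], [321.5, 180.0]]]
```

View pics/c3.png

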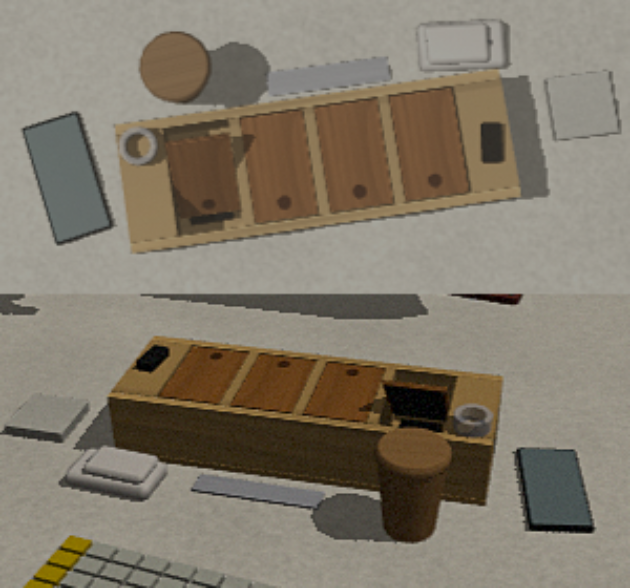

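Flap a stands open, its far edge running from about (290,208) to (322,203) in the top view. The other flaps are shut and the bystanders look unmoved. I'll measure the tilt more closely.

```bash
python3 - <<'E'
from h import *
pad=np.array([.5004,.0603,0]);ex=np.array([np.cos(.127),np.sin(.127),0]);piv=pad+.042*ex+[0,0,.082]
for t in(.7,.75,.8,.85):
    print(t,proj("top",piv-ex*(.042*np.cos(t)+.003*np.sin(t))+np.array([0,0,-.042*np.sin(t)+.003*np.cos(t)])).round(1))
a=cv2.imread("pics/top3.png")[185:265,260:350];b=cv2.imread("pics/scene3.png")[165:235,295:385]
cv2.imwrite("pics/c4.png",np.vstack([cv2.resize(x,None,fx=4,fy=4) for x in(a,b)])[:600])
d=cv2.absdiff(cv2.imread("pics/top0.png"),cv2.imread("pics/top3.png")).max(2)
d=cv2.medianBlur(d,3); ys,xs=np.where(d[140:265,210:520]>40);print(xs.min()+210,xs.max()+210,ys.min()+140,ys.max()+140,len(xs))
E
```

```text
0.7 [309.1 238.3]
0.75 [309.  237.8]
0.8 [309.  237.3]
0.85 [308.9 236.7]
289 329 198 248 327
```

View pics/c4.png

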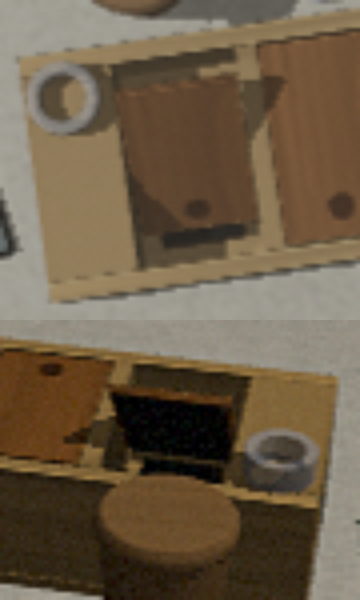

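The dot is at about (309,237), which matches a tilt of 0.80–0.85. Only the area around flap a changed in the top view.

```bash
python3 -c "
from bench import env
print(env.close_job())"
```

```text
the job is handed in; nothing more can be done
None
```

Flap a was the free one, and it now stands open at its stop with the other three shut.

- **Finding it:** I pressed the dots in the order d, c, b, a with closed fingers. Flaps d, c and b held at about 10 N. Flap a gave way at about 1.3 N.
- **Opening it:** I pushed flap a straight down until the force jumped to 26 N at z = 49 mm, about where I had calculated the stop to be. I then withdrew upwards and moved the arm clear. The job was handed in at about 11 s.
- **Last checks:** In the top view the dot on flap a matches a tilt of about 0.80–0.85 rad. The image is too coarse to tell those apart, so the force jump is the firmer evidence that it reached the stop. Comparing top views from before and after, around the box and the loose items, only the area around flap a changed. The other flaps are shut and nothing loose moved. No check failed or disagreed.

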